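# Press a headlamp projector module into its sprung cradle

### The job

Swing the hasp up off its catch and back past upright so that it is clear of the sprung ring, then pick up the headlamp projector module, set it lens down in the ring and push it straight down until the ring is home on its stop. Finish while still holding the module pressed down, upright, with the springs compressed: do not let go. Leave the jar, the bezel ring, the screwdriver and the open tray where they are.

Things in the scene. Friction and masses are not known exactly. Their poses are not given: they have to be found in the camera images.
- cradle: Fixed sprung ring cradle: blue base plate 110 (x) x 200 (y) x 10 mm, blue sleeve (100 mm diameter, top 48 mm high) round the ring. Origin on the bench under the ring's centre, z up. Its +y points to the hasp's hinge post (70 mm from the origin, 30 mm wide in x; hinge top 93 mm high), -y to the catch post (60 mm from the origin, 14 mm wide), whose wire staple reaches 97 mm high.
- ring (a joint): Travel of the sprung ring, m: 0 = up at rest, 0.020 = pressed down on its stop. It moves straight down. The spring starts to give at about 6 N downward push (the module's own weight does not move it) and needs about 15 N in all, the module's weight included, at the stop; it returns when let go.
- ring_mouth (a point): Centre of the top rim of the sprung ring (plain aluminium, outer diameter 86 mm, bore 60 mm, 12 mm thick, coil spring below it). It moves with the ring: 75 mm above the bench at rest, 55 mm on the stop. Free depth under it is ample for the module's barrel.
- hasp (a joint): Angle of the hasp, rad: 0 = lying level over the ring with its slot on the staple, 1.57 = upright, 2.5 = folded back to its stop on the hinge (+y) side of the cradle. It starts at or a little above 0. A stiff hinge: it stays where it is left, and moves with about 1 to 1.5 N at its end.
- hasp_bar (a point): Centre of the steel cross bar at the hasp's free end: 14 mm diameter, 26 mm long along the cradle's x (the hinge axis). Pinched across its two end faces it turns between the fingers. 150 mm from the hinge axis; 87 mm above the bench when the hasp is level, free beneath down to the base plate. The strap is 18 mm wide, 4 mm thick.
- hasp_hinge (a point): Centre of the hasp's hinge, 87 mm above the bench, 70 mm from the ring's axis towards the cradle's +y. The hinge axis is level, along the cradle's x.
- module: Loose flask-shaped headlamp projector module, 0.23 to 0.39 kg, 116 mm high (plus 5 mm contact blades), standing lens down. Steel lens barrel 52 mm wide, 22 mm high; cone out to the 76 mm bowl (widest 32 to 38 mm up); black neck to grip, 34 mm wide, 72 to 116 mm up. Origin centre of underside, z up. Seated, the barrel is in the bore, the cone on the rim, the origin 25 mm below the rim.
- jar: Bystander: closed jar, 52 mm in diameter, 58 mm high, origin at the centre of its underside. Leave it alone.
- bezel: Bystander: plain flat steel bezel ring lying loose on the bench, 80 mm outer diameter, 14 mm high, origin at the centre of its underside. Not the sprung ring. Leave it alone.
- driver: Bystander: screwdriver lying on the bench. Leave it alone.
- tray: Bystander: empty pale plastic open tray 140 x 200 x 50 mm. Leave it alone.
Mind the look-alikes: they are no part of the job. Several things have the shape of the cradle; the one meant has the colours described above.

How it is judged:
By the outcome, as a careful person would: the job done as asked, in the order asked, and still so for the second after the job is handed in, while the arm keeps its last pose, push and grip.
It also fails if it takes over 58 s, if anything falls off the work surface, if the arm or the gripper's body presses on something with over 40 N, if the wrist force passes 120 N, or if a joint passes its speed limit or range.

### The arm

A 6-joint arm with a two-finger parallel gripper is mounted at the origin on the work surface. World frame = base frame: x ahead of the robot, y to its left, z up, the work surface at z = 0. Lengths are in mm, angles in rad, forces in N, time in s.
With the tool pointing down it reaches from about 325 to 850 mm from the base axis. Payload 15.5 kg.
Tool frame: the origin (TCP) lies on the centre line of the jaws, within the pads' length; the fingertips stand ctrl.tcp_to_tips ahead of it and the grasp point (between the pads) lies 5 mm behind it (ctrl.tcp_to_tips is the distance from the TCP to the fingertips, in mm); z points along the fingers, y is the direction in which the jaws open and shut (so a half turn about z gives the same grasp; the last joint's range is limited). The gripper opens to 91 mm and grips with 3 to 60 N. Pads are 32 mm wide; open, the fingers measure 118 mm over their backs; the gripper's body (76 mm by 178 mm) begins 60 mm behind the grasp point.
Start: joints at [1.056, 0.494, 1.345, -0, 1.302, -0.096], TCP at [254.161, 570.989, 227.915] pointing down, gripper open.
Joint ranges: [-2.91, 2.91], [-0.82, 2.16], [0.22, 2.67], [-1.22, 4.37], [0.12, 2.79], [-3.08, 3.08]. Speed limits (rad/s): [1.89, 1.89, 2.57, 3.01, 3.01, 3.01].

### API

Orientations are given as a unit quaternion [w, x, y, z].
In Python, from rig import ctrl, get_image, camera_model, workorder gives the robot as it stands. The module is installed in compiled form; this text tells all that it offers.
- The arm moves only by the tool play_rows, never from a script. Its argument "moves" is a list that holds one entry, the list of rows, each a list of 7 numbers: the shift along the tool's x, y, z in units of 25 mm (1.0 is 25 mm), then the turn, a rotation vector about the tool's x, y, z in units of 10 degrees (1.0 is 10 degrees), then the opening, from -1 (shut) to 1 (fully open), so that 0 is half open. In form: [[[x, y, z, rx, ry, rz, hand], ...]]. A call has exactly 5 rows; each row shifts and turns the pose as measured when the row begins, along the tool's axes as they then stand; what a row does not reach is not made up. A row lasts 1/8 s, in which the tool goes at most 62.5 mm and 10.7 degrees, less where a joint would pass 70% of its speed; a pose out of reach is approached as far as the arm can. A call is refused whole if a number of a shift passes 1 or a number of a turn 1, either way. A call with a gripper value outside its range is refused whole. The fingers move at their own pace and stop on an object; "squeeze" is the grip in N (left out, the last holds). Time passes only in rows, so rows that do not move let the fingers close, or fill a call up. It gives the time, the measured TCP pose, the force and the opening at its end, in the units of the state.
- ctrl.read_state(): the state, without advancing time (a new reading comes with each control period).
- get_image(name): name is "scene" or "top" or "wrist"; returns the picture (384x512x3 uint8, red, green, blue); there is no depth.
- camera_model(name): a dict with "fx", "fy", "cx", "cy" (pixels), "T" (4x4, takes a point from camera to world coordinates). Camera axes: x right, y down, z forward; pixel columns grow to the right and rows downward; lengths in mm; the calibration is good to about 2 mm. A picture is of the moment at which its call begins: read the wrist's pose just before it. camera_model takes no time and is no camera call; for the wrist camera it gives the pose at the moment of the call.
- workorder.job_done(): hands the job in, once; it reports no verdict.
The state is a dict: "time_s": time; "joint_pos": joint angles; "dq": joint speeds; "joint_torque": joint torques, N m; "ee_pos": TCP position; "ee_rot": TCP orientation; "ft_force": force on the tool from outside, world axes, zero at the start; "moment": the same for the moment, N m; "gripper_width": opening from 0.0 (shut) to 1.0 (fully open).
Only numpy, scipy, OpenCV 4.12 (cv2) and the standard library are available. Lean on these libraries where they do the work, as an engineer would, in place of code of your own. Each camera call takes 0.05 s, during which the arm holds its last target.

## Working session

There is one attempt and no reset: what is moved stays moved. The work goes in short steps, Python scripts to look and compute and a tool call to move; the robot and the scene stay as the last step left them, time stands still between calls to the robot, and variables do not carry over. Pictures are saved under pics/ and viewed, and the job is handed in when it is done.

Besides the shell and the picture viewer there is one more tool, called after "Request:" as name(argument=value, ...), one argument or row to a line, values as JSON. play_rows: Moves the arm, as the interface text tells. Its arguments: {"type":"object","properties":{"moves":{"type":"array","items":{"type":"array","items":{"type":"array","items":{"type":"number"}}}},"squeeze":{"type":"number"}},"required":["moves"]}

```bash
mkdir -p pics; cat > h.py <<'E'
import numpy as np,cv2
from rig import ctrl,get_image,camera_model,workorder
from scipy.spatial.transform import Rotation as R
def snap(n,f):
    m=camera_model(n); im=get_image(n); cv2.imwrite(f'pics/{f}.png',im[:,:,::-1]); np.savez(f'pics/{f}.npz',im=im,T=m['T'],k=[m['fx'],m['fy'],m['cx'],m['cy']]); return im,m
def load(f):
    d=np.load(f'pics/{f}.npz');k=d['k'];return d['im'],dict(fx=k[0],fy=k[1],cx=k[2],cy=k[3],T=d['T'])
def ray(m,u,v):
    d=np.array([(u-m['cx'])/m['fx'],(v-m['cy'])/m['fy'],1]);T=np.array(m['T']);return T[:3,3],T[:3,:3]@d
def onz(m,u,v,z):
    o,d=ray(m,u,v);return o+d*(z-o[2])/d[2]
def proj(m,p):
    T=np.array(m['T']);c=T[:3,:3].T@(np.array(p)-T[:3,3]);return [m['fx']*c[0]/c[2]+m['cx'],m['fy']*c[1]/c[2]+m['cy']]
def st():
    s=ctrl.read_state();print({k:np.round(v,3).tolist() for k,v in s.items()});return s
E
python3 - <<'E'
from h import *
s=st();print(ctrl.tcp_to_tips)
a,m=snap('scene','s0');print(np.round(m['T'],3),m['fx'])
b,m=snap('top','t0');print(np.round(m['T'],3),m['fx'])
c,m=snap('wrist','w0');print(np.round(m['T'],3),m['fx'])
E
```

```text
{'time_s': 0.0, 'joint_pos': [1.057, 0.494, 1.346, -0.0, 1.303, -0.096], 'dq': [0.001, 0.0, 0.0, 0.001, -0.001, 0.0], 'joint_torque': [0.001, -87.88, -38.185, 0.071, 0.053, -0.0], 'ee_pos': [253.973, 570.69, 227.347], 'ee_rot': [-0.0, 0.208, 0.978, -0.001], 'ft_force': [0.87, -0.113, -0.746], 'moment': [0.028, 0.026, -0.019], 'gripper_width': 0.997}
14.0
[[-1.820000e-01  6.950000e-01 -6.960000e-01  1.394005e+03]
 [ 9.830000e-01  1.160000e-01 -1.410000e-01  3.076600e+01]
 [-1.700000e-02 -7.100000e-01 -7.040000e-01  9.435870e+02]
 [ 0.000000e+00  0.000000e+00  0.000000e+00  1.000000e+00]] 451.4043337733419
[[ 2.900000e-02 -9.890000e-01  1.460000e-01  4.207030e+02]
 [-1.000000e+00 -2.800000e-02  9.000000e-03 -1.448840e+02]
 [-5.000000e-03 -1.460000e-01 -9.890000e-01  1.066456e+03]
 [ 0.000000e+00  0.000000e+00  0.000000e+00  1.000000e+00]] 419.65110680352404
[[ 4.07000e-01  8.83000e-01  2.36000e-01  1.86539e+02]
 [ 9.14000e-01 -3.92000e-01 -1.07000e-01  6.01776e+02]
 [-1.00000e-03  2.59000e-01 -9.66000e-01  3.83958e+02]
 [ 0.00000e+00  0.00000e+00  0.00000e+00  1.00000e+00]] 302.02480729849503
```

```bash
ls .
```

```text
h.py
pics
```

View pics/s0.png

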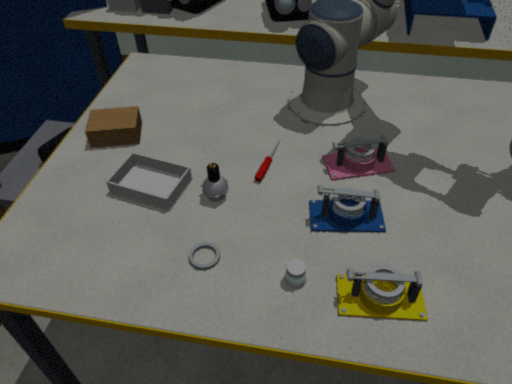

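View pics/t0.png

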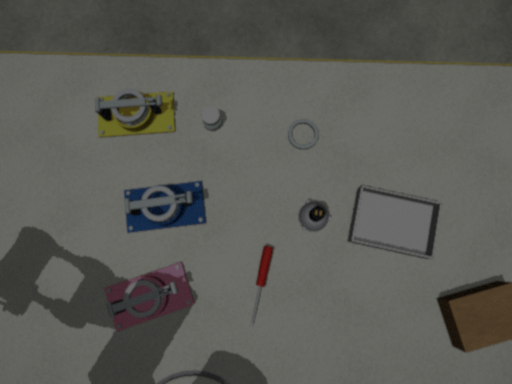

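View pics/w0.png

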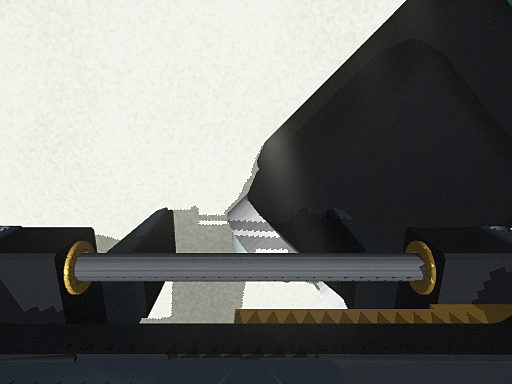

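```bash
python3 - <<'E'
from h import *
a,m=load('t0');b,n=load('s0')
cv2.imwrite('pics/c0.png',np.hstack([cv2.resize(a[170:245,110:220],None,fx=3.6,fy=3.6,interpolation=3)[:270],cv2.resize(b[175:240,300:395],None,fx=4.15,fy=4.15,interpolation=3)[:270]])[:,:,::-1])
c=a[180:240,290:340];d=b[155:210,190:240]
cv2.imwrite('pics/c1.png',np.hstack([cv2.resize(c,(400,480),interpolation=3),cv2.resize(d,(400,480),interpolation=3)])[:,:,::-1])
# blue plate
for nm,im,mm in(('t',a,m),('s',b,n)):
    h=cv2.cvtColor(im,cv2.COLOR_RGB2HSV);k=cv2.inRange(h,(100,130,40),(125,255,255))
    cs,_=cv2.findContours(k,0,1)
    for q in cs:
        if cv2.contourArea(q)>400:
            r=cv2.minAreaRect(q);bx=cv2.boxPoints(r);print(nm,r,[np.round(onz(mm,*p,10)[:2]).tolist() for p in bx])
E
```

```text
t ((164.29296875, 206.3927001953125), (40.6757926940918, 78.0699691772461), 83.0189437866211) [[577.0, 205.0], [607.0, 9.0], [504.0, -9.0], [475.0, 185.0]]
s ((347.00994873046875, 215.463134765625), (74.54278564453125, 30.36516761779785), 1.0609116554260254) [[613.0, 5.0], [501.0, -5.0], [472.0, 202.0], [584.0, 200.0]]
s ((453.0, 9.0), (18.0, 84.0), 90.0) [[-941.0, 345.0], [-998.0, 749.0], [-790.0, 713.0], [-734.0, 335.0]]
```

View pics/c0.png

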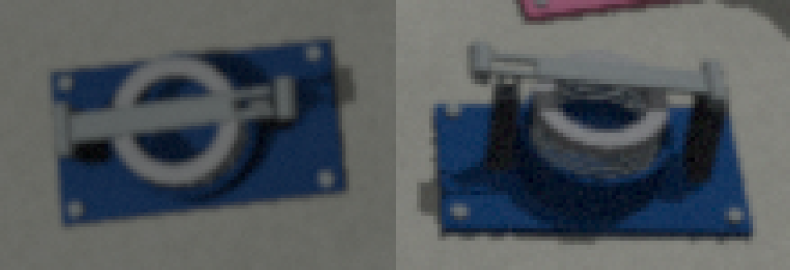

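View pics/c1.png

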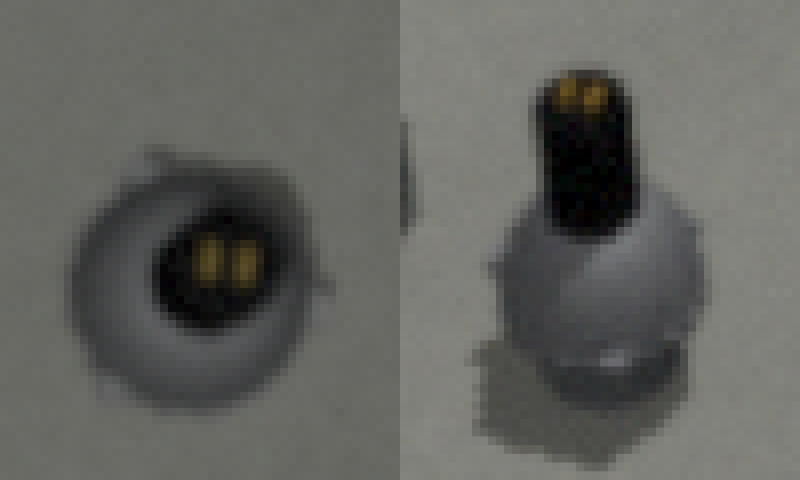

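```bash
cat >> h.py <<'E'
def tri(m1,p1,m2,p2):
    o1,d1=ray(m1,*p1);o2,d2=ray(m2,*p2)
    A=np.stack([d1,-d2],1);t=np.linalg.lstsq(A,o2-o1,rcond=None)[0]
    a=o1+d1*t[0];b=o2+d2*t[1];return (a+b)/2,np.linalg.norm(a-b)
E
python3 - <<'E'
from h import *
a,m=load('t0');b,n=load('s0')
print('blades',tri(m,(318.2,212.7),n,(212.8,165.9)), onz(m,318.2,212.7,120),onz(n,212.8,165.9,120))
# bowl silhouette centre top view: crop centre (190,292) r 118 
print('bowl',onz(m,290+190/8,180+292/8,38))
# ring in top crop centre ~ (178,120)/3.6
print('ring',onz(m,110+178/3.6,170+120/3.6,75))
# bar: top crop (286,98); scene crop (482-396, 62)
pt=(110+286/3.6,170+98/3.6);ps=(300+(482-396)/4.15,175+62/4.15)
print('bar',tri(m,pt,n,ps),onz(m,*pt,90),onz(n,*ps,90))
# hinge end: top (66,128), scene (712-396,78)
pt=(110+66/3.6,170+128/3.6);ps=(300+(712-396)/4.15,175+78/4.15)
print('hinge',tri(m,pt,n,ps),onz(m,*pt,90),onz(n,*ps,90))
for i in 'xyz': pass
print(R.from_quat([.208,.978,0,0]).as_matrix())
E
```

```text
blades (array([ 523.50623038, -276.11993508,  119.1453201 ]), np.float64(2.683644263911362)) [ 523.69349296 -277.32976729  120.        ] [ 524.37294922 -274.42537005  120.        ]
bowl [ 522.92363667 -277.95383892   38.        ]
ring [540.24532565  94.58576916  75.        ]
bar (array([552.71043464,  20.54554873, 104.31636416]), np.float64(3.449038473488419)) [554.91020662  21.25347699  90.        ] [537.83337683  22.0827233   90.        ]
hinge (array([530.73660612, 164.57987679,  92.02687861]), np.float64(2.9129247612735147)) [531.11159989 163.70656243  90.        ] [528.06646466 166.35043935  90.        ]
[[-0.91345019  0.40695055  0.        ]
 [ 0.40695055  0.91345019  0.        ]
 [ 0.          0.         -1.        ]]
```

```bash
cat >> h.py <<'E'
def plan(P,yaw,hand,n=5,tilt=None):
    # yaw: world angle (deg) of tool y axis, tool pointing down
    s=ctrl.read_state();p=np.array(s['ee_pos']);w,x,y,z=s['ee_rot'];r=R.from_quat([x,y,z,w])
    a=np.radians(yaw);ty=np.array([np.cos(a),np.sin(a),0]);tz=np.array([0,0,-1.]);tx=np.cross(ty,tz)
    g=R.from_matrix(np.stack([tx,ty,tz],1))
    P=np.array(P,float);rows=[]
    for i in range(n):
        d=r.inv().apply(P-p)/25;k=max(1,abs(d).max());d=d/k
        v=(r.inv()*g).as_rotvec(degrees=True)/10;k=max(1,np.abs(v).max());v=v/k
        d=np.round(d,2);v=np.round(v,2);rows.append([*(d+0.),*(v+0.),hand])
        p=p+r.apply(d*25);r=r*R.from_rotvec(v*10,degrees=True)
    print('t',round(s['time_s'],2),'p',np.round(s['ee_pos'],1),'F',np.round(s['ft_force'],1),'w',round(s['gripper_width'],3),'left',np.round(P-p,1),round((r.inv()*g).magnitude()*57.3,1))
    print([[float(q) for q in w] for w in rows])
E
python3 -c "
from h import *
plan((553,19,215),8.6,1)"
```

```text
t 0.15 p [254.  570.7 227.5] F [0.6 0.3 1.1] w 0.997 left [ 234.1 -432.    -9.8] 7.4
[[-1.0, -0.77, 0.03, 0.0, 0.0, 1.0, 1.0], [-1.0, -0.52, 0.02, 0.0, 0.0, 1.0, 1.0], [-1.0, -0.32, 0.02, 0.0, 0.0, 1.0, 1.0], [-1.0, -0.13, 0.02, 0.0, 0.0, 1.0, 1.0], [-1.0, 0.04, 0.02, 0.0, 0.0, 1.0, 1.0]]
```

Request:
play_rows(
  moves=[
    [[-1, -0.77, 0, 0, 0, 1, 1], [-1, -0.52, 0, 0, 0, 1, 1], [-1, -0.32, 0, 0, 0, 1, 1], [-1, -0.13, 0, 0, 0, 1, 1], [-1, 0.04, 0, 0, 0, 1, 1]],
  ],
  squeeze=20,
)

```text
time_s: 0.78
ee_pos: [318.4, 447.7, 226.2]
ee_rot: [0.0, 0.611, 0.791, -0.001]
ft_force: [0.2, -0.5, 0.4]
gripper_width: 1.001
```

```bash
python3 -c "
from h import *
plan((553,19,215),8.6,1)"
```

```text
t 0.78 p [318.4 447.7 226.2] F [ 0.2 -0.5  0.4] w 1.001 left [ 171.2 -312.7   -8.5] 0.0
[[-1.0, 0.25, 0.02, -0.01, 0.01, 0.6, 1.0], [-1.0, 0.37, 0.02, 0.0, 0.0, 0.0, 1.0], [-1.0, 0.36, 0.02, 0.0, 0.0, 0.0, 1.0], [-1.0, 0.37, 0.03, 0.0, 0.0, 0.0, 1.0], [-1.0, 0.36, 0.02, 0.0, 0.0, 0.0, 1.0]]
```

Request:
play_rows(
  moves=[
    [[-1, 0.3, 0, 0, 0, 0.6, 1], [-1, 0.4, 0, 0, 0, 0, 1], [-1, 0.4, 0, 0, 0, 0, 1], [-1, 0.4, 0, 0, 0, 0, 1], [-1, 0.4, 0, 0, 0, 0, 1]],
  ],
)

```text
time_s: 1.4
ee_pos: [387.2, 327.9, 225.7]
ee_rot: [-0.0, 0.654, 0.756, -0.002]
ft_force: [0.3, -0.2, 0.8]
gripper_width: 0.999
```

Request:
play_rows(
  moves=[
    [[-1, 0.6, 0, 0, 0, 0, 1], [-1, 0.6, 0, 0, 0, 0, 1], [-1, 0.6, 0, 0, 0, 0, 1], [-1, 0.6, 0, 0, 0, 0, 1], [-1, 0.6, 0, 0, 0, 0, 1]],
  ],
)

```text
time_s: 2.02
ee_pos: [481.4, 210.7, 225.3]
ee_rot: [-0.0, 0.654, 0.756, -0.003]
ft_force: [0.2, -0.0, 1.4]
gripper_width: 0.998
```

```bash
python3 -c "
from h import *
plan((553,19,215),8.6,1)"
```

```text
t 2.02 p [481.4 210.7 225.3] F [ 0.2 -0.   1.4] w 0.998 left [ 26.9 -72.   -4.1] 0.0
[[-1.0, 0.22, 0.05, -0.03, 0.02, -0.03, 1.0], [-1.0, 0.21, 0.05, 0.0, 0.0, 0.0, 1.0], [-1.0, 0.21, 0.05, 0.0, 0.0, 0.0, 1.0], [-1.0, 0.21, 0.05, 0.0, 0.0, 0.0, 1.0], [-1.0, 0.21, 0.05, 0.0, 0.0, 0.0, 1.0]]
```

Request:
play_rows(
  moves=[
    [[-1, 0.4, 0, 0, 0, 0, 1], [-1, 0.4, 0, 0, 0, 0, 1], [-1, 0.3, 0, 0, 0, 0, 1], [-1, 0.3, 0, 0, 0, 0, 1], [-1, 0.3, 0, 0, 0, 0, 1]],
  ],
)

```text
time_s: 2.65
ee_pos: [543.1, 88.8, 224.7]
ee_rot: [-0.001, 0.654, 0.756, -0.003]
ft_force: [-0.0, -0.6, -0.1]
gripper_width: 0.997
```

```bash
python3 -c "
from h import *
plan((553,19,200),8.6,1)
snap('wrist','w1')"
```

```text
t 2.65 p [543.1  88.8 224.7] F [-0.  -0.6 -0.1] w 0.997 left [ 0.1  0.1 -0. ] 0.1
[[-1.0, 0.0, 0.35, -0.04, 0.02, -0.03, 1.0], [-1.0, -0.01, 0.35, 0.0, 0.0, 0.0, 1.0], [-0.82, -0.01, 0.29, 0.0, 0.0, 0.0, 1.0], [0.0, 0.0, 0.0, 0.0, 0.0, 0.0, 1.0], [0.0, 0.0, 0.0, 0.0, 0.0, 0.0, 1.0]]
```

View pics/w1.png

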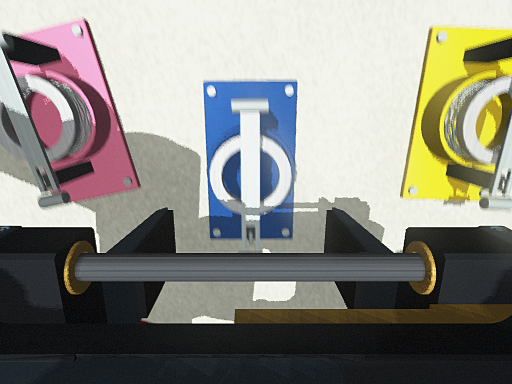

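```bash
python3 - <<'E'
from h import *
a,m=load('w1')
cv2.imwrite('pics/c2.png',cv2.resize(a[70:255,190:310],None,fx=4,fy=3.2,interpolation=2)[:,:,::-1])
print(np.round([onz(m,210,172,75),onz(m,293,172,75),onz(m,251,172,75),onz(m,251,104,90)],1))
for p in [(204,82),(297,82),(297,238),(209,239)]: print(onz(m,*p,10).round(1))
E
```

```text
[[499.4  95.   75. ]
 [584.1 107.4  75. ]
 [541.3 101.1  75. ]
 [531.5 167.6  90. ]]
[473.7 185.3  10. ]
[580.4 200.7  10. ]
[616.4   8.6  10. ]
[500.9 -10.   10. ]
```

View pics/c2.png

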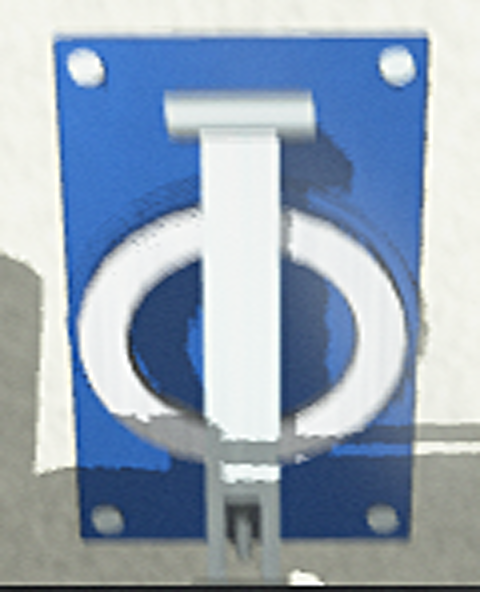

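Request:
play_rows(
  moves=[
    [[-1, 0, 0.3, 0, 0, 0, 1], [-1, 0, 0.3, 0, 0, 0, 1], [-0.8, 0, 0.3, 0, 0, 0, 1], [0, 0, 0, 0, 0, 0, 1], [0, 0, 0, 0, 0, 0, 1]],
  ],
)

```text
time_s: 3.32
ee_pos: [554.5, 14.7, 201.2]
ee_rot: [-0.001, 0.655, 0.755, -0.004]
ft_force: [-1.1, -0.6, 0.9]
gripper_width: 1.006
```

```bash
python3 -c "
from h import *
plan((553,19,97),8.6,1)
"
```

```text
t 3.33 p [554.5  14.7 201.2] F [-1.1 -0.6  0.9] w 1.006 left [-0.   0.1  0. ] 0.0
[[0.05, 0.0, 1.0, -0.04, 0.02, -0.05, 1.0], [0.04, -0.01, 1.0, 0.0, 0.0, 0.0, 1.0], [0.04, -0.01, 1.0, 0.0, 0.0, 0.0, 1.0], [0.04, -0.01, 1.0, 0.0, 0.0, 0.0, 1.0], [0.01, 0.0, 0.17, 0.0, 0.0, 0.0, 1.0]]
```

Request:
play_rows(
  moves=[
    [[0.05, 0, 1, 0, 0, 0, 1], [0.05, 0, 1, 0, 0, 0, 1], [0.05, 0, 1, 0, 0, 0, 1], [0.04, 0, 1, 0, 0, 0, 0.5], [0, 0, 0.3, 0, 0, 0, 0]],
  ],
)

```text
time_s: 3.95
ee_pos: [554.6, 22.9, 93.1]
ee_rot: [0.001, 0.654, 0.757, -0.002]
ft_force: [0.0, -0.3, -0.2]
gripper_width: 0.811
```

```bash
python3 -c "
from h import *
plan((553,19,97),8.6,-0.2)
a,m=snap('scene','s1');cv2.imwrite('pics/c3.png',cv2.resize(a[130:250,270:410],None,fx=5,fy=5,interpolation=2)[:,:,::-1])
"
```

```text
t 3.95 p [554.6  22.9  93.1] F [ 0.  -0.3 -0.2] w 0.811 left [ 0.1  0.1 -0.1] 0.0
[[-0.15, -0.09, -0.16, -0.01, 0.02, -0.03, -0.2], [0.0, 0.0, 0.0, 0.0, 0.0, 0.0, -0.2], [0.0, 0.0, 0.0, 0.0, 0.0, 0.0, -0.2], [0.0, 0.0, 0.0, 0.0, 0.0, 0.0, -0.2], [0.0, 0.0, 0.0, 0.0, 0.0, 0.0, -0.2]]
```

View pics/c3.png

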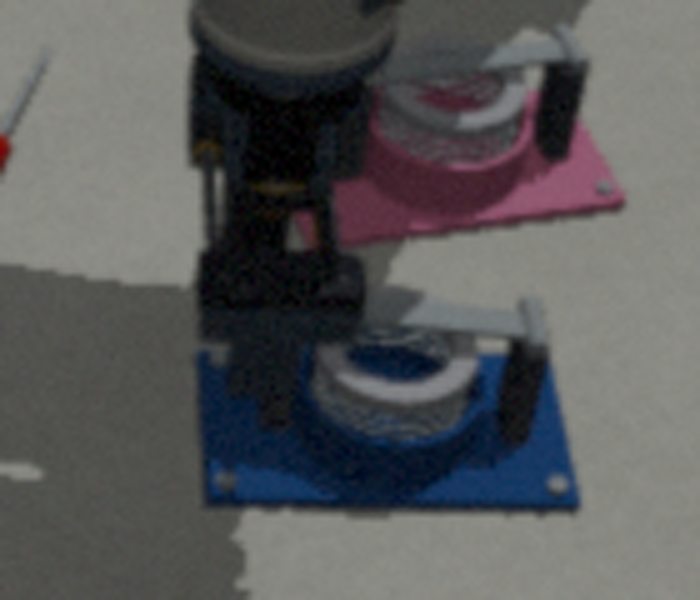

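Request:
play_rows(
  moves=[
    [[-0.15, -0.05, -0.15, 0, 0, 0, -1], [0, 0, 0, 0, 0, 0, -1], [0, 0, 0, 0, 0, 0, -1], [0, 0, 0, 0, 0, 0, -1], [0, 0, 0, 0, 0, 0, -1]],
  ],
  squeeze=20,
)

```text
time_s: 4.62
ee_pos: [553.4, 18.6, 99.4]
ee_rot: [0.001, 0.654, 0.757, -0.002]
ft_force: [-9.8, -2.7, -1.3]
gripper_width: 0.283
```

Request:
play_rows(
  moves=[
    [[0, 0, 0, 0, 0, 0, -1], [0, 0, 0, 0, 0, 0, -1], [0, 0, 0, 0, 0, 0, -1], [0, 0, -0.2, 0, 0, 0, -1], [0, 0, -0.2, 0, 0, 0, -1]],
  ],
)

```text
time_s: 5.25
ee_pos: [552.8, 19.7, 109.5]
ee_rot: [0.0, 0.654, 0.757, -0.002]
ft_force: [-0.1, 7.8, -3.7]
gripper_width: 0.281
```

```bash
cat >> h.py <<'E'
O=np.array([541,97.5]);YH=np.array([-.15,.989]);XH=np.array([.989,.15])
def arc(step,end=9,dz=-5,ds=0,n=5):
    s=ctrl.read_state();p=np.array(s['ee_pos']);c=p[:2]-O;sx,sy=c@XH,c@YH-ds
    u=70-sy;v=p[2]-dz-87;th=np.arctan2(v,u);print('t',round(s['time_s'],2),'th',round(th,3),'rad',round(np.hypot(u,v),1),'sx',round(sx,1),'F',np.round(s['ft_force'],1),round(s['gripper_width'],3))
    w,x,y,z=s['ee_rot'];r=R.from_quat([x,y,z,w]);a=[];q=np.array([u,v])
    for i in range(n):
        th=min(th+step,end);t=150*np.array([np.cos(th),np.sin(th)]);d=t-q;q=t
        W=np.array([*(-d[0]*YH),d[1]]);a.append(np.round(r.inv().apply(W)/25,2).tolist()+[0,0,0,-1])
    print(a,'end',th)
E
python3 -c "
from h import *
arc(0.13)"
```

```text
t 5.25 th 0.183 rad 151.3 sx 0.0 F [-0.1  7.8 -3.7] 0.281
[[0.24, -0.0, -0.75, 0, 0, 0, -1], [0.29, -0.0, -0.73, 0, 0, 0, -1], [0.38, -0.0, -0.68, 0, 0, 0, -1], [0.46, -0.0, -0.63, 0, 0, 0, -1], [0.54, -0.0, -0.56, 0, 0, 0, -1]] end 0.832663101886391
```

Request:
play_rows(
  moves=[
    [[0.22, 0, -0.75, 0, 0, 0, -1], [0.3, 0, -0.73, 0, 0, 0, -1], [0.38, 0, -0.68, 0, 0, 0, -1], [0.46, 0, -0.63, 0, 0, 0, -1], [0.54, 0, -0.56, 0, 0, 0, -1]],
  ],
)

```text
time_s: 5.88
ee_pos: [545.4, 67.9, 195.8]
ee_rot: [-0.001, 0.654, 0.756, -0.003]
ft_force: [2.0, 5.9, -9.0]
gripper_width: 0.279
```

```bash
python3 -c "
from h import *
arc(0.14)
st()"
```

```text
t 5.88 th 0.85 rad 151.5 sx -0.1 F [ 2.   5.9 -9. ] 0.279
[[0.71, -0.01, -0.47, 0, 0, 0, -1], [0.73, -0.01, -0.41, 0, 0, 0, -1], [0.78, -0.01, -0.31, 0, 0, 0, -1], [0.82, -0.01, -0.19, 0, 0, 0, -1], [0.84, -0.01, -0.08, 0, 0, 0, -1]] end 1.550135728493054
{'time_s': 5.875, 'joint_pos': [0.017, 0.425, 1.57, -0.003, 1.151, -0.126], 'dq': [0.208, -0.14, -0.125, 0.015, 0.269, 0.205], 'joint_torque': [-5.231, -79.805, -34.884, -1.213, -0.372, -0.732], 'ee_pos': [545.423, 67.887, 195.809], 'ee_rot': [-0.001, 0.654, 0.756, -0.003], 'ft_force': [1.975, 5.889, -9.03], 'moment': [0.782, -0.313, 0.023], 'gripper_width': 0.279}
```

Tracking the arc nicely.

Request:
play_rows(
  moves=[
    [[0.69, 0, -0.48, 0, 0, 0, -1], [0.73, 0, -0.41, 0, 0, 0, -1], [0.78, 0, -0.31, 0, 0, 0, -1], [0.82, 0, -0.19, 0, 0, 0, -1], [0.84, 0, -0.08, 0, 0, 0, -1]],
  ],
)

```text
time_s: 6.5
ee_pos: [530.0, 169.0, 234.8]
ee_rot: [-0.001, 0.654, 0.756, -0.003]
ft_force: [5.6, -1.5, -18.1]
gripper_width: 0.278
```

```bash
python3 -c "
from h import *
arc(0.14)"
```

```text
t 6.5 th 1.586 rad 152.8 sx -0.2 F [  5.6  -1.5 -18.1] 0.278
[[0.84, -0.0, 0.18, 0, 0, 0, -1], [0.82, -0.0, 0.18, 0, 0, 0, -1], [0.79, -0.0, 0.3, 0, 0, 0, -1], [0.74, -0.0, 0.4, 0, 0, 0, -1], [0.67, -0.0, 0.5, 0, 0, 0, -1]] end 2.286118973835289
```

Request:
play_rows(
  moves=[
    [[0.84, 0, 0.2, 0, 0, 0, -1], [0.82, 0, 0.2, 0, 0, 0, -1], [0.79, 0, 0.3, 0, 0, 0, -1], [0.74, 0, 0.4, 0, 0, 0, -1], [0.67, 0, 0.5, 0, 0, 0, -1]],
  ],
)

```text
time_s: 7.12
ee_pos: [514.5, 270.6, 194.5]
ee_rot: [0.001, 0.654, 0.757, -0.003]
ft_force: [5.6, -8.9, -8.7]
gripper_width: 0.283
```

```bash
python3 -c "
from h import *
arc(0.05,2.35)
a,m=snap('scene','s2');cv2.imwrite('pics/c4.png',cv2.resize(a[100:250,270:430],None,fx=4,fy=4,interpolation=2)[:,:,::-1])"
```

```text
t 7.12 th 2.323 rad 154.0 sx -0.3 F [ 5.6 -8.9 -8.7] 0.283
[[0.01, 0.0, 0.23, 0, 0, 0, -1], [0.0, 0.0, 0.0, 0, 0, 0, -1], [0.0, 0.0, 0.0, 0, 0, 0, -1], [0.0, 0.0, 0.0, 0, 0, 0, -1], [0.0, 0.0, 0.0, 0, 0, 0, -1]] end 2.35
```

View pics/c4.png

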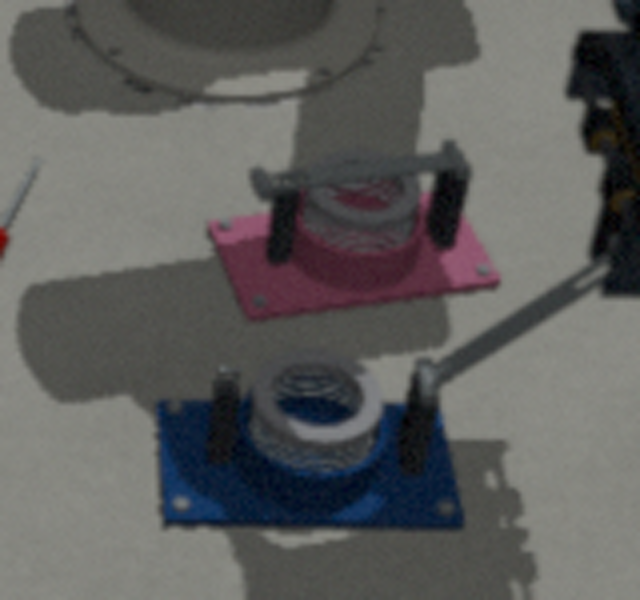

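Request:
play_rows(
  moves=[
    [[0, 0, 0, 0, 0, 0, 1], [0, 0, 0, 0, 0, 0, 1], [0, 0, 0, 0, 0, 0, 1], [0, 0, 0, 0, 0, 0, 1], [0, 0, -0.5, 0, 0, 0, 1]],
  ],
)

```text
time_s: 7.8
ee_pos: [513.6, 273.8, 205.4]
ee_rot: [-0.001, 0.653, 0.757, -0.003]
ft_force: [0.3, -0.2, 1.1]
gripper_width: 0.797
```

Request:
play_rows(
  moves=[
    [[0, 0, -1, 0, 0, 0, 1], [0, 0, -1, 0, 0, 0, 1], [-1, 0, -1, 0, 0, 0, 1], [-1, 0, -0.3, 0, 0, 0, 1], [-1, 0, 0, 0, 0, 0, 1]],
  ],
)

```text
time_s: 8.43
ee_pos: [525.9, 199.2, 296.8]
ee_rot: [0.001, 0.653, 0.757, -0.001]
ft_force: [-0.6, 0.1, -0.2]
gripper_width: 1.001
```

```bash
python3 -c "
from h import *
plan((525,-200,260),8.6,1)
a,m=snap('scene','s3');cv2.imwrite('pics/c5.png',cv2.resize(a[100:250,270:430],None,fx=4,fy=4,interpolation=2)[:,:,::-1])"
```

```text
t 8.43 p [525.9 199.2 296.8] F [-0.6  0.1 -0.2] w 1.001 left [  -1.  -272.7  -25.5] 0.0
[[-1.0, -0.15, 0.1, 0.0, 0.01, -0.01, 1.0], [-1.0, -0.15, 0.09, 0.0, 0.0, 0.0, 1.0], [-1.0, -0.15, 0.09, 0.0, 0.0, 0.0, 1.0], [-1.0, -0.15, 0.09, 0.0, 0.0, 0.0, 1.0], [-1.0, -0.15, 0.09, 0.0, 0.0, 0.0, 1.0]]
```

View pics/c5.png

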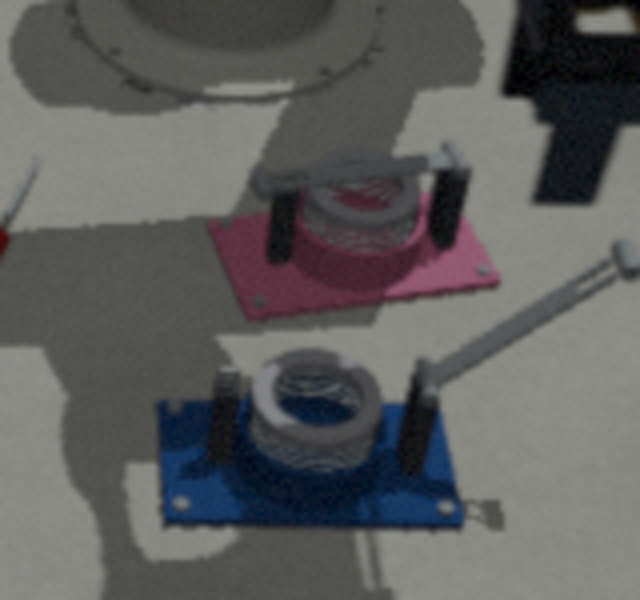

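Request:
play_rows(
  moves=[
    [[-1, -0.1, 0, 0, 0, 0, 1], [-1, -0.1, 0, 0, 0, 0, 1], [-1, -0.1, 0, 0, 0, 0, 1], [-1, -0.1, 0, 0, 0, 0, 1], [-0.3, 0, 0, 0, 0, 0, 1]],
  ],
)

```text
time_s: 9.1
ee_pos: [532.7, 85.2, 302.1]
ee_rot: [0.003, 0.654, 0.757, 0.001]
ft_force: [0.6, -0.4, -0.3]
gripper_width: 0.998
```

```bash
python3 -c "
from h import *
plan((525,-200,260),8.6,1)
a,m=snap('wrist','w2')
b,m=snap('top','t2')
cv2.imwrite('pics/c6.png',cv2.resize(b[150:260,90:260],None,fx=4,fy=4,interpolation=2)[:,:,::-1])"
```

```text
t 9.1 p [532.7  85.2 302.1] F [ 0.6 -0.4 -0.3] w 0.998 left [  -4.3 -158.3  -23.4] 0.0
[[-1.0, -0.17, 0.15, 0.03, 0.02, -0.03, 1.0], [-1.0, -0.18, 0.15, 0.0, 0.0, 0.0, 1.0], [-1.0, -0.18, 0.15, 0.0, 0.0, 0.0, 1.0], [-1.0, -0.18, 0.15, 0.0, 0.0, 0.0, 1.0], [-1.0, -0.18, 0.15, 0.0, 0.0, 0.0, 1.0]]
```

View pics/w2.png

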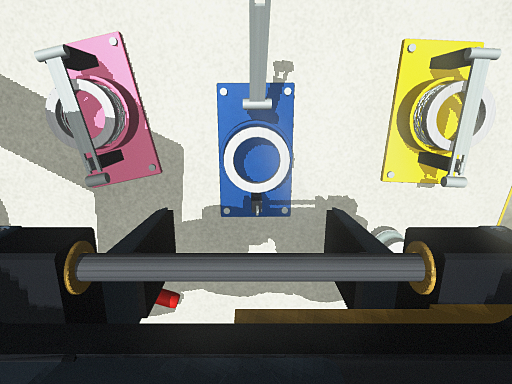

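View pics/c6.png

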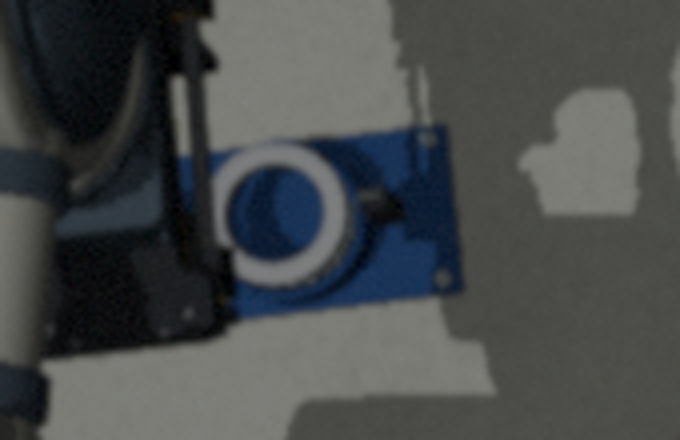

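```bash
python3 - <<'E'
from h import *
a,m=load('w2')
x0,y0=215,112;c=a[y0:200,x0:298];h=cv2.cvtColor(c,cv2.COLOR_RGB2HSV)
k=((h[:,:,1]<40)&(h[:,:,2]>200)).astype(np.uint8)*255
cs,_=cv2.findContours(k,cv2.RETR_CCOMP,1)
for q in cs:
    if len(q)>40 and cv2.contourArea(q)>800:
        e=cv2.fitEllipse(q);u,v=e[0][0]+x0,e[0][1]+y0;print(e,u,v,onz(m,u,v,75).round(1))
for uv in [(224,160),(290,160),(257,121.5),(257,193)]: print(onz(m,*uv,75).round(1))
for p in [(217,84),(296,82),(292,217),(220,217)]: print(onz(m,*p,10).round(1))
b,n=load('t2')
for e in [(282,215)]: print('top',onz(n,90+e[0]/4,150+e[1]/4,75).round(1))
E
```

```text
((41.271453857421875, 47.38003158569336), (64.37520599365234, 65.03336334228516), 73.09308624267578) 256.2714538574219 159.38003158569336 [539.9  99.4  75. ]
((41.25459289550781, 47.83110046386719), (47.98956298828125, 48.537593841552734), 73.04646301269531) 256.2545928955078 159.8311004638672 [539.9  98.9  75. ]
[499.2  92.7  75. ]
[582.7 104.9  75. ]
[533.7 146.3  75. ]
[547.6  55.5  75. ]
[472.6 186.6  10. ]
[581.8 205.3  10. ]
[612.7   7.   10. ]
[500.4  -9.2  10. ]
top [539.3  92.   75. ]
```

Request:
play_rows(
  moves=[
    [[-1, -0.2, 0, 0, 0, 0, 1], [-1, -0.2, 0, 0, 0, 0, 1], [-1, -0.2, 0.2, 0, 0, 0, 1], [-1, -0.2, 0.2, 0, 0, 0, 1], [-1, -0.2, 0.2, 0, 0, 0, 1]],
  ],
)

```text
time_s: 9.82
ee_pos: [527.2, -39.0, 288.3]
ee_rot: [0.003, 0.652, 0.759, 0.002]
ft_force: [-0.1, 0.3, -0.4]
gripper_width: 1.001
```

```bash
python3 -c "
from h import *
plan((523,-200,240),8.6,1)"
```

```text
t 9.82 p [527.2 -39.  288.3] F [-0.1  0.3 -0.4] w 1.001 left [ -0.7 -34.1 -10.3] 0.0
[[-1.0, -0.18, 0.31, 0.04, 0.01, 0.01, 1.0], [-1.0, -0.18, 0.3, 0.0, 0.0, 0.0, 1.0], [-1.0, -0.18, 0.3, 0.0, 0.0, 0.0, 1.0], [-1.0, -0.18, 0.31, 0.0, 0.0, 0.0, 1.0], [-1.0, -0.18, 0.3, 0.0, 0.0, 0.0, 1.0]]
```

Request:
play_rows(
  moves=[
    [[-1, -0.2, 0.3, 0, 0, 0, 1], [-1, -0.2, 0.3, 0, 0, 0, 1], [-1, -0.2, 0.3, 0, 0, 0, 1], [-1, -0.2, 0.3, 0, 0, 0, 1], [-1, -0.2, 0.3, 0, 0, 0, 1]],
  ],
)

```text
time_s: 10.45
ee_pos: [523.4, -165.7, 251.0]
ee_rot: [0.004, 0.65, 0.76, 0.003]
ft_force: [-0.2, -0.5, 1.0]
gripper_width: 1.001
```

```bash
python3 -c "
from h import *
plan((523,-230,240),8.6,1)
a,m=snap('wrist','w3');a,m=snap('top','t3');cv2.imwrite('pics/c7.png',cv2.resize(a[150:280,240:400],None,fx=4,fy=4,interpolation=2)[:,:,::-1])"
```

```text
t 10.45 p [ 523.4 -165.7  251. ] F [-0.2 -0.5  1. ] w 1.001 left [0.  0.  0.1] 0.0
[[-1.0, -0.17, 0.17, 0.05, 0.01, 0.03, 1.0], [-1.0, -0.15, 0.17, 0.0, 0.0, 0.0, 1.0], [-0.54, -0.09, 0.1, 0.0, 0.0, 0.0, 1.0], [0.0, 0.0, 0.0, 0.0, 0.0, 0.0, 1.0], [0.0, 0.0, 0.0, 0.0, 0.0, 0.0, 1.0]]
```

View pics/w3.png

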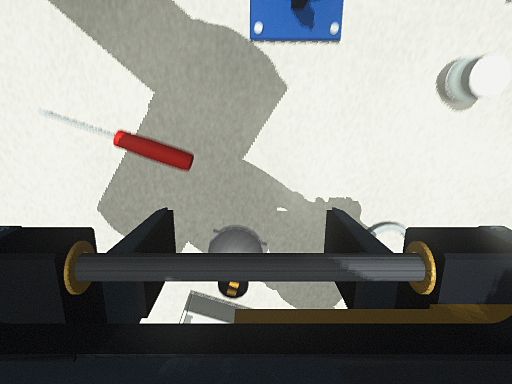

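View pics/c7.png

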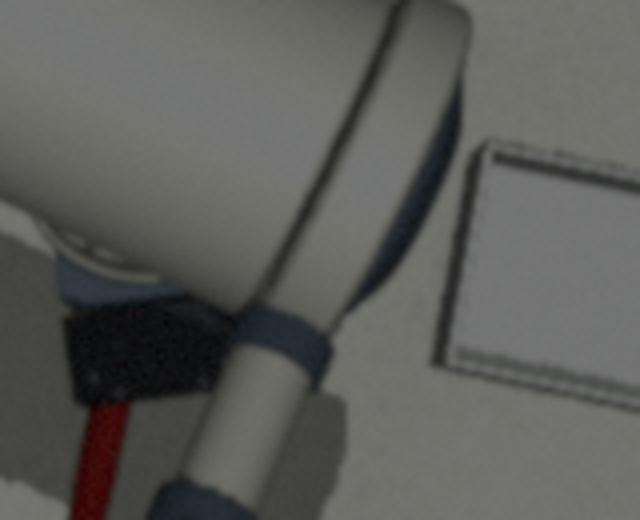

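```bash
python3 -c "
from h import *
a,m=load('w3');print(onz(m,233,287,119),[onz(m,u,245,36) for u in (209,264)])
plan((523.5,-277,235),8.6,1)"
```

```text
[ 523.44537772 -277.23513713  119.        ] [array([ 486.74511436, -272.28962424,   36.        ]), array([ 559.43128455, -261.23849986,   36.        ])]
t 10.55 p [ 523.1 -166.8  250.4] F [0.1 0.2 0.1] w 1.0 left [ 0.  -0.   0.1] 0.0
[[-1.0, -0.15, 0.14, 0.05, 0.01, 0.02, 1.0], [-1.0, -0.15, 0.14, 0.0, 0.0, 0.0, 1.0], [-1.0, -0.15, 0.14, 0.0, 0.0, 0.0, 1.0], [-1.0, -0.15, 0.14, 0.0, 0.0, 0.0, 1.0], [-0.36, -0.05, 0.06, 0.0, 0.0, 0.0, 1.0]]
```

Request:
play_rows(
  moves=[
    [[-1, -0.15, 0.1, 0.05, 0, 0, 1], [-1, -0.15, 0.1, 0, 0, 0, 1], [-1, -0.15, 0.1, 0, 0, 0, 1], [-1, -0.15, 0.1, 0, 0, 0, 1], [-0.36, -0.05, 0.1, 0, 0, 0, 1]],
  ],
)

```text
time_s: 11.18
ee_pos: [526.5, -274.8, 239.1]
ee_rot: [0.001, 0.649, 0.76, 0.0]
ft_force: [-0.4, 0.6, 0.3]
gripper_width: 1.003
```

```bash
python3 -c "
from h import *
plan((523.4,-277,180),8.6,1)"
```

```text
t 11.18 p [ 526.5 -274.8  239.1] F [-0.4  0.6  0.3] w 1.003 left [-0.1  0.1 -0.1] 0.0
[[-0.03, -0.06, 1.0, 0.01, 0.0, 0.04, 1.0], [-0.03, -0.05, 1.0, 0.0, 0.0, 0.0, 1.0], [-0.01, -0.02, 0.36, 0.0, 0.0, 0.0, 1.0], [0.0, 0.0, 0.0, 0.0, 0.0, 0.0, 1.0], [0.0, 0.0, 0.0, 0.0, 0.0, 0.0, 1.0]]
```

Request:
play_rows(
  moves=[
    [[-0.03, -0.06, 1, 0, 0, 0.05, 1], [-0.03, -0.05, 1, 0, 0, 0, 1], [-0.01, -0.02, 0.5, 0, 0, 0, 1], [0, 0, 0, 0, 0, 0, 1], [0, 0, 0, 0, 0, 0, 1]],
  ],
)

```text
time_s: 11.8
ee_pos: [525.0, -276.1, 176.2]
ee_rot: [0.001, 0.653, 0.758, 0.001]
ft_force: [0.4, 0.0, -0.1]
gripper_width: 1.002
```

```bash
python3 -c "
from h import *
plan((523.4,-277,94),8.6,1)
a,m=snap('scene','s4');cv2.imwrite('pics/c8.png',cv2.resize(a[120:220,150:270],None,fx=5,fy=5,interpolation=2)[:,:,::-1])"
```

```text
t 11.8 p [ 525.  -276.1  176.2] F [ 0.4  0.  -0.1] w 1.002 left [-0.  -0.1  0.1] 0.1
[[-0.01, -0.02, 1.0, 0.02, 0.0, -0.01, 1.0], [-0.01, -0.02, 1.0, 0.0, 0.0, 0.0, 1.0], [0.0, -0.02, 1.0, 0.0, 0.0, 0.0, 1.0], [0.0, -0.01, 0.29, 0.0, 0.0, 0.0, 1.0], [0.0, 0.0, 0.0, 0.0, 0.0, 0.0, 1.0]]
```

View pics/c8.png

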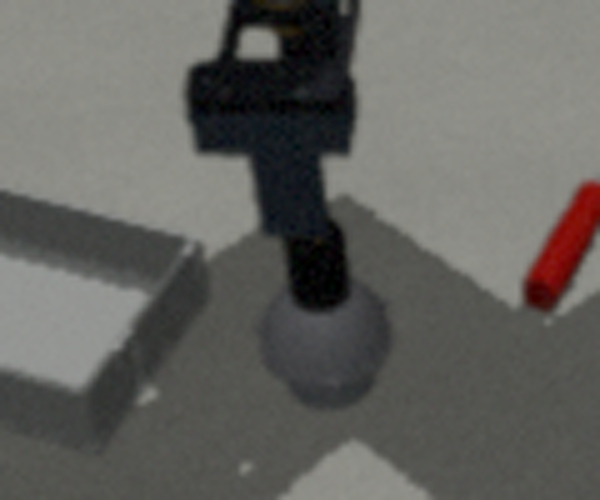

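Aligned over the module; descend and close.

Request:
play_rows(
  moves=[
    [[0, -0.03, 1, 0, 0, 0, 1], [0, -0.03, 1, 0, 0, 0, 1], [0, -0.02, 0.9, 0, 0, 0, 1], [0, 0, 0.3, 0, 0, 0, 1], [0, 0, 0, 0, 0, 0, 0]],
  ],
)

```text
time_s: 12.48
ee_pos: [526.2, -277.9, 98.7]
ee_rot: [0.005, 0.653, 0.758, 0.001]
ft_force: [-0.0, -0.2, 0.4]
gripper_width: 0.919
```

```bash
python3 -c "
from h import *
plan((523.4,-277,94),8.6,-1)"
```

```text
t 12.47 p [ 526.2 -277.9   98.7] F [-0.  -0.2  0.4] w 0.919 left [0.  0.1 0. ] 0.1
[[0.05, -0.11, 0.19, 0.05, 0.04, -0.01, -1.0], [0.0, 0.0, 0.0, 0.0, 0.0, 0.0, -1.0], [0.0, 0.0, 0.0, 0.0, 0.0, 0.0, -1.0], [0.0, 0.0, 0.0, 0.0, 0.0, 0.0, -1.0], [0.0, 0.0, 0.0, 0.0, 0.0, 0.0, -1.0]]
```

Request:
play_rows(
  moves=[
    [[0.05, -0.11, 0.19, 0.05, 0.04, 0, -0.1], [0, 0, 0, 0.02, 0, 0, -0.1], [0, 0, 0, 0, 0, 0, -0.1], [0, 0, 0, 0, 0, 0, -0.1], [0, 0, 0, 0, 0, 0, -0.1]],
  ],
)

```text
time_s: 13.1
ee_pos: [524.4, -277.7, 96.1]
ee_rot: [-0.0, 0.653, 0.758, -0.001]
ft_force: [0.5, -0.2, 0.9]
gripper_width: 0.447
```

```bash
python3 -c "
from h import *
plan((523.4,-277,94),8.6,-1)"
```

```text
t 13.1 p [ 524.4 -277.7   96.1] F [ 0.5 -0.2  0.9] w 0.447 left [-0.1  0.1 -0.1] 0.1
[[0.03, -0.03, 0.08, -0.01, 0.01, -0.01, -1.0], [0.0, 0.0, 0.0, 0.0, 0.0, 0.0, -1.0], [0.0, 0.0, 0.0, 0.0, 0.0, 0.0, -1.0], [0.0, 0.0, 0.0, 0.0, 0.0, 0.0, -1.0], [0.0, 0.0, 0.0, 0.0, 0.0, 0.0, -1.0]]
```

Request:
play_rows(
  moves=[
    [[0, -0.03, 0.05, 0, 0, 0, -1], [0, 0, 0, 0, 0, 0, -1], [0, 0, 0, 0, 0, 0, -1], [0, 0, 0, 0, 0, 0, -1], [0, 0, 0, 0, 0, 0, -1]],
  ],
  squeeze=45,
)

```text
time_s: 13.72
ee_pos: [523.8, -277.9, 95.0]
ee_rot: [0.0, 0.653, 0.758, -0.001]
ft_force: [0.9, 0.2, 1.8]
gripper_width: 0.366
```

Request:
play_rows(
  moves=[
    [[0, 0, -0.3, 0, 0, 0, -1], [0, 0, -0.5, 0, 0, 0, -1], [0, 0, -1, 0, 0, 0, -1], [0, 0, -1, 0, 0, 0, -1], [0, 0, -1, 0, 0, 0, -1]],
  ],
)

```text
time_s: 14.35
ee_pos: [522.3, -276.9, 193.2]
ee_rot: [-0.002, 0.653, 0.758, -0.001]
ft_force: [0.4, -0.1, -4.4]
gripper_width: 0.367
```

```bash
python3 -c "
from h import *
plan((540.8,98,230),8.6,-1)
a,m=snap('scene','s5');cv2.imwrite('pics/c9.png',cv2.resize(a[100:220,150:270],None,fx=5,fy=5,interpolation=2)[:,:,::-1])"
```

```text
t 14.35 p [ 522.3 -276.9  193.2] F [ 0.4 -0.1 -4.4] w 0.367 left [ 12.5 247.6  24.3] 0.0
[[1.0, 0.2, -0.1, -0.03, -0.01, -0.01, -1.0], [1.0, 0.2, -0.1, 0.0, 0.0, 0.0, -1.0], [1.0, 0.2, -0.1, 0.0, 0.0, 0.0, -1.0], [1.0, 0.2, -0.1, 0.0, 0.0, 0.0, -1.0], [1.0, 0.2, -0.1, 0.0, 0.0, 0.0, -1.0]]
```

View pics/c9.png

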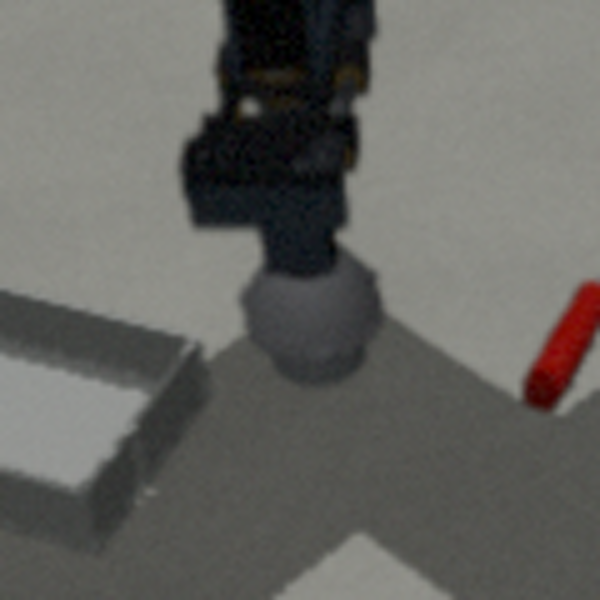

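Request:
play_rows(
  moves=[
    [[1, 0.2, -0.4, 0, 0, 0, -1], [1, 0.2, -0.4, 0, 0, 0, -1], [1, 0.2, -0.4, 0, 0, 0, -1], [1, 0.2, -0.3, 0, 0, 0, -1], [1, 0.2, -0.1, 0, 0, 0, -1]],
  ],
)

```text
time_s: 15.02
ee_pos: [529.5, -148.2, 239.7]
ee_rot: [0.001, 0.654, 0.757, -0.001]
ft_force: [0.0, 0.4, -4.0]
gripper_width: 0.368
```

Request:
play_rows(
  moves=[
    [[1, 0.2, 0, 0, 0, 0, -1], [1, 0.2, 0, 0, 0, 0, -1], [1, 0.2, 0, 0, 0, 0, -1], [1, 0.2, 0, 0, 0, 0, -1], [1, 0.2, 0, 0, 0, 0, -1]],
  ],
)

```text
time_s: 15.65
ee_pos: [535.0, -16.5, 240.6]
ee_rot: [0.002, 0.654, 0.757, -0.001]
ft_force: [0.6, 0.2, -3.2]
gripper_width: 0.362
```

```bash
python3 -c "
from h import *
plan((540.8,97.4,230),8.6,-1)"
```

```text
t 15.65 p [535.  -16.5 240.6] F [ 0.6  0.2 -3.2] w 0.362 left [ 0.1  0.1 -0. ] 0.0
[[1.0, 0.2, 0.09, 0.01, 0.02, -0.02, -1.0], [1.0, 0.2, 0.1, 0.0, 0.0, 0.0, -1.0], [1.0, 0.2, 0.09, 0.0, 0.0, 0.0, -1.0], [1.0, 0.21, 0.1, 0.0, 0.0, 0.0, -1.0], [0.47, 0.09, 0.04, 0.0, 0.0, 0.0, -1.0]]
```

Request:
play_rows(
  moves=[
    [[1, 0.2, 0.1, 0, 0, 0, -1], [1, 0.2, 0.1, 0, 0, 0, -1], [1, 0.2, 0.1, 0, 0, 0, -1], [1, 0.2, 0.1, 0, 0, 0, -1], [0.4, 0.1, 0, 0, 0, 0, -1]],
  ],
)

```text
time_s: 16.27
ee_pos: [540.3, 100.0, 231.0]
ee_rot: [0.002, 0.653, 0.757, -0.001]
ft_force: [0.1, -0.3, -2.9]
gripper_width: 0.364
```

```bash
python3 -c "
from h import *
plan((540.8,97.4,190),8.6,-1)"
```

```text
t 16.27 p [540.3 100.  231. ] F [ 0.1 -0.3 -2.9] w 0.364 left [0.1 0.  0. ] 0.0
[[-0.06, 0.0, 1.0, 0.01, 0.02, -0.02, -1.0], [-0.04, 0.0, 0.64, 0.0, 0.0, 0.0, -1.0], [0.0, 0.0, 0.0, 0.0, 0.0, 0.0, -1.0], [0.0, 0.0, 0.0, 0.0, 0.0, 0.0, -1.0], [0.0, 0.0, 0.0, 0.0, 0.0, 0.0, -1.0]]
```

Request:
play_rows(
  moves=[
    [[-0.06, 0, 0.8, 0, 0.03, 0, -1], [-0.04, 0, 0.7, 0, 0, 0, -1], [0, 0, 0.4, 0, 0, 0, -1], [0, 0, 0, 0, 0, 0, -1], [0, 0, 0, 0, 0, 0, -1]],
  ],
)

```text
time_s: 16.9
ee_pos: [541.5, 97.0, 183.9]
ee_rot: [0.001, 0.653, 0.757, 0.002]
ft_force: [-0.0, 0.3, -2.7]
gripper_width: 0.364
```

```bash
python3 -c "
from h import *
plan((540.8,97.4,150),8.6,-1)
a,m=snap('scene','s6')
b,m=snap('wrist','w6')
c,m=snap('top','t6')
cv2.imwrite('pics/c10.png',np.hstack([cv2.resize(a[130:240,300:400],(440,480),interpolation=2),cv2.resize(c[140:250,110:190],(350,480),interpolation=2)])[:,:,::-1])"
```

```text
t 16.9 p [541.5  97.  183.9] F [-0.   0.3 -2.7] w 0.364 left [ 0.  -0.   0.1] 0.1
[[0.01, -0.02, 1.0, 0.02, 0.0, -0.01, -1.0], [0.01, -0.01, 0.36, 0.0, 0.0, 0.0, -1.0], [0.0, 0.0, 0.0, 0.0, 0.0, 0.0, -1.0], [0.0, 0.0, 0.0, 0.0, 0.0, 0.0, -1.0], [0.0, 0.0, 0.0, 0.0, 0.0, 0.0, -1.0]]
```

View pics/c10.png

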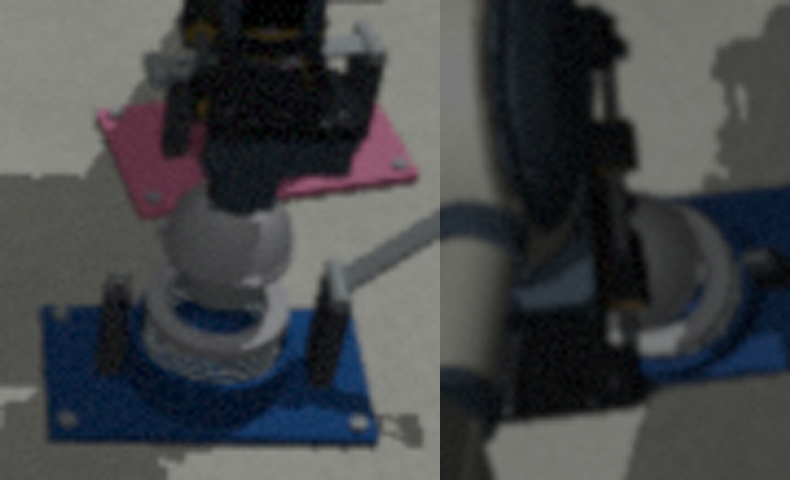

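View pics/w6.png

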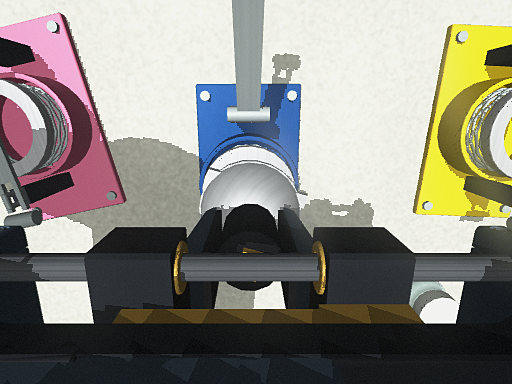

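```bash
python3 - <<'E'
from h import *
a,m=load('s6')
bc=(300+228/4.4,130+235/4.36); 
print('bowl scene',onz(m,*bc,184-95+38).round(1))
rc=(300+215.5/4.4,130+310/4.36);print('ring scene (y useful)',onz(m,*rc,75).round(1))
b,n=load('w6')
cv2.imwrite('pics/c11.png',cv2.resize(b[125:225,180:320],None,fx=5,fy=5,interpolation=2)[:,:,::-1])
cv2.imwrite('pics/c12.png',cv2.resize(a[165:235,315:395],None,fx=8,fy=8,interpolation=2)[:,:,::-1])
E
```

```text
bowl scene [539.9  99.1 127. ]
ring scene (y useful) [551.8  98.7  75. ]
```

View pics/c11.png

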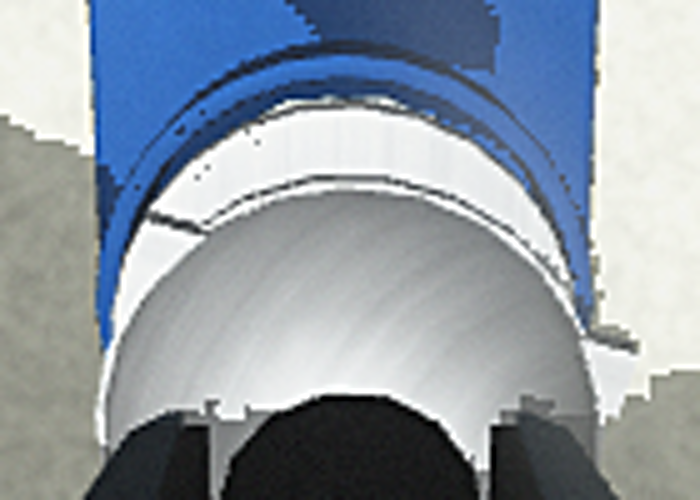

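View pics/c12.png

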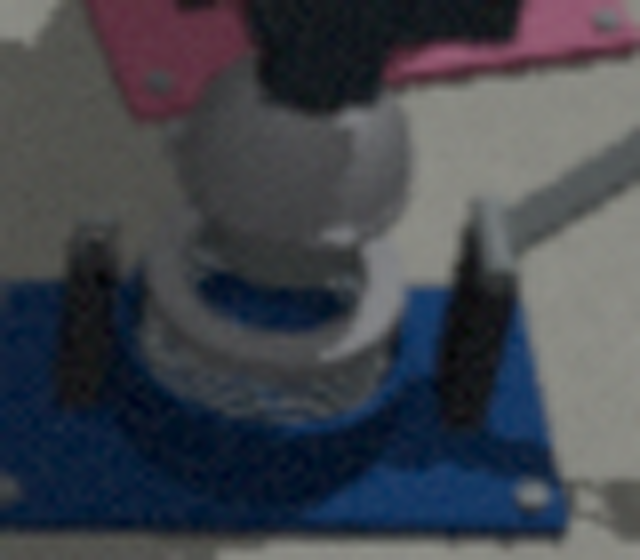

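Request:
play_rows(
  moves=[
    [[0, 0, 0.4, 0, 0, 0, -1], [0, 0, 0.4, 0, 0, 0, -1], [0, 0, 0.2, 0, 0, 0, -1], [0, 0, 0, 0, 0, 0, -1], [0, 0, 0, 0, 0, 0, -1]],
  ],
  squeeze=60,
)

```text
time_s: 17.68
ee_pos: [541.5, 97.2, 157.1]
ee_rot: [0.001, 0.653, 0.757, 0.002]
ft_force: [0.5, -0.0, -3.5]
gripper_width: 0.365
```

```bash
python3 -c "
from h import *
plan((540.8,97.4,150),8.6,-1)
a,m=snap('scene','s7')
cv2.imwrite('pics/c13.png',cv2.resize(a[165:235,315:395],None,fx=8,fy=8,interpolation=2)[:,:,::-1])"
```

```text
t 17.68 p [541.5  97.2 157.1] F [ 0.5 -0.  -3.5] w 0.365 left [ 0.   0.  -0.1] 0.1
[[0.01, -0.03, 0.28, 0.02, 0.0, -0.01, -1.0], [0.0, 0.0, 0.0, 0.0, 0.0, 0.0, -1.0], [0.0, 0.0, 0.0, 0.0, 0.0, 0.0, -1.0], [0.0, 0.0, 0.0, 0.0, 0.0, 0.0, -1.0], [0.0, 0.0, 0.0, 0.0, 0.0, 0.0, -1.0]]
```

View pics/c13.png

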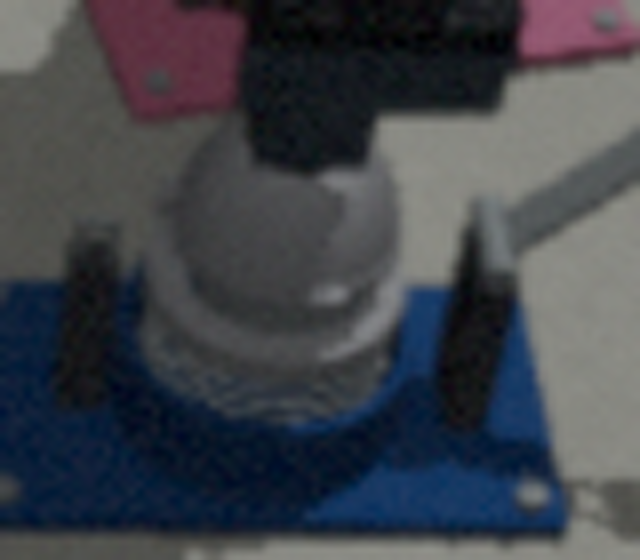

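Barrel is entering the bore with no side force. Continue.

Request:
play_rows(
  moves=[
    [[0, -0.02, 0.2, 0.02, 0, 0, -1], [0, 0, 0.2, 0, 0, 0, -1], [0, 0, 0.1, 0, 0, 0, -1], [0, 0, 0, 0, 0, 0, -1], [0, 0, 0, 0, 0, 0, -1]],
  ],
)

```text
time_s: 18.35
ee_pos: [541.3, 97.1, 144.4]
ee_rot: [0.0, 0.653, 0.757, 0.001]
ft_force: [-1.4, 0.2, 0.1]
gripper_width: 0.365
```

Request:
play_rows(
  moves=[
    [[0, 0, 0.2, 0, 0, 0, -1], [0, 0, 0.2, 0, 0, 0, -1], [0, 0, 0.15, 0, 0, 0, -1], [0, 0, 0, 0, 0, 0, -1], [0, 0, 0, 0, 0, 0, -1]],
  ],
)

```text
time_s: 18.98
ee_pos: [541.4, 97.0, 130.5]
ee_rot: [0.001, 0.653, 0.757, 0.001]
ft_force: [-3.3, -1.3, 9.2]
gripper_width: 0.362
```

```bash
python3 -c "
from h import *
plan((541.1,97.3,125),8.6,-1)"
```

```text
t 18.98 p [541.4  97.  130.5] F [-3.3 -1.3  9.2] w 0.362 left [-0.   0.1  0. ] 0.0
[[0.01, -0.01, 0.22, 0.01, 0.0, -0.01, -1.0], [0.0, 0.0, 0.0, 0.0, 0.0, 0.0, -1.0], [0.0, 0.0, 0.0, 0.0, 0.0, 0.0, -1.0], [0.0, 0.0, 0.0, 0.0, 0.0, 0.0, -1.0], [0.0, 0.0, 0.0, 0.0, 0.0, 0.0, -1.0]]
```

Request:
play_rows(
  moves=[
    [[0, -0.03, 0.15, 0, 0, 0, -1], [0, 0, 0.1, 0, 0, 0, -1], [0, 0, 0.05, 0, 0, 0, -1], [0, 0, 0, 0, 0, 0, -1], [0, 0, 0, 0, 0, 0, -1]],
  ],
)

```text
time_s: 19.6
ee_pos: [541.3, 97.0, 124.3]
ee_rot: [0.002, 0.653, 0.758, 0.002]
ft_force: [-4.4, -1.2, 11.7]
gripper_width: 0.368
```

```bash
python3 -c "
from h import *
plan((541.1,97.3,125),8.6,-1)"
```

```text
t 19.6 p [541.3  97.  124.3] F [-4.4 -1.2 11.7] w 0.368 left [-0.1  0.1 -0.1] 0.0
[[0.01, 0.0, -0.03, 0.03, 0.0, -0.01, -1.0], [0.0, 0.0, 0.0, 0.0, 0.0, 0.0, -1.0], [0.0, 0.0, 0.0, 0.0, 0.0, 0.0, -1.0], [0.0, 0.0, 0.0, 0.0, 0.0, 0.0, -1.0], [0.0, 0.0, 0.0, 0.0, 0.0, 0.0, -1.0]]
```

Request:
play_rows(
  moves=[
    [[0, -0.03, 0.06, 0.03, 0, 0, -1], [0, 0, 0.06, 0, 0, 0, -1], [0, 0, 0.06, 0, 0, 0, -1], [0, 0, 0.04, 0, 0, 0, -1], [0, 0, 0.04, 0, 0, 0, -1]],
  ],
)

```text
time_s: 20.23
ee_pos: [541.4, 96.9, 123.8]
ee_rot: [0.002, 0.653, 0.758, 0.002]
ft_force: [-9.6, -0.5, 24.8]
gripper_width: 0.367
```

Request:
play_rows(
  moves=[
    [[0, -0.06, 0.03, 0.02, 0, 0, -1], [0, -0.04, 0.03, 0.02, 0, 0, -1], [0, -0.02, 0.03, 0, 0, 0, -1], [0, -0.02, 0.03, 0, 0, 0, -1], [0, -0.02, 0.03, 0, 0, 0, -1]],
  ],
)

```text
time_s: 20.85
ee_pos: [541.0, 96.9, 123.9]
ee_rot: [0.003, 0.653, 0.758, 0.003]
ft_force: [-5.1, -1.1, 20.5]
gripper_width: 0.362
```

```bash
python3 -c "
from h import *
a,m=snap('scene','s8')
plan((541.1,97.3,125),8.6,-1)
b,n=snap('wrist','w8')
plan((541.1,97.3,125),8.6,-1)
cv2.imwrite('pics/c14.png',cv2.resize(a[165:235,315:395],None,fx=8,fy=8,interpolation=2)[:,:,::-1])"
```

```text
t 20.9 p [541.   96.9 123.9] F [-4.7 -0.8 19.1] w 0.358 left [-0.1 -0.1  0.1] 0.1
[[0.02, 0.01, -0.04, 0.05, 0.01, -0.01, -1.0], [0.0, 0.0, 0.0, 0.0, 0.0, 0.0, -1.0], [0.0, 0.0, 0.0, 0.0, 0.0, 0.0, -1.0], [0.0, 0.0, 0.0, 0.0, 0.0, 0.0, -1.0], [0.0, 0.0, 0.0, 0.0, 0.0, 0.0, -1.0]]
t 20.95 p [541.   96.9 123.9] F [-5.6 -0.5 20.7] w 0.367 left [-0.1 -0.1  0.1] 0.1
[[0.02, 0.01, -0.04, 0.05, 0.01, -0.01, -1.0], [0.0, 0.0, 0.0, 0.0, 0.0, 0.0, -1.0], [0.0, 0.0, 0.0, 0.0, 0.0, 0.0, -1.0], [0.0, 0.0, 0.0, 0.0, 0.0, 0.0, -1.0], [0.0, 0.0, 0.0, 0.0, 0.0, 0.0, -1.0]]
```

View pics/c14.png

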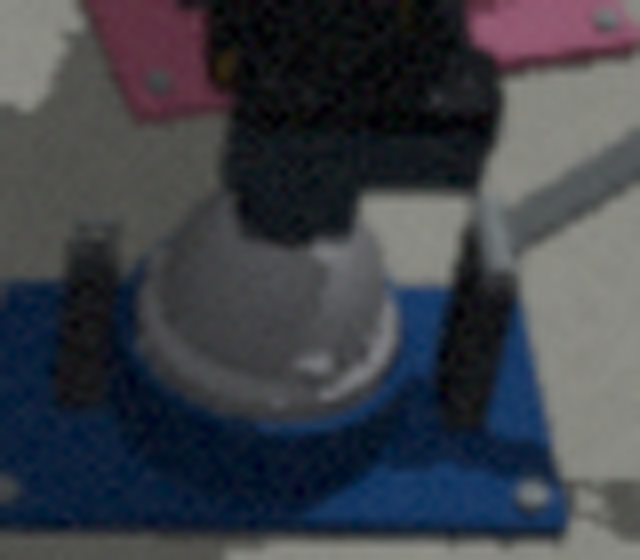

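View pics/w8.png

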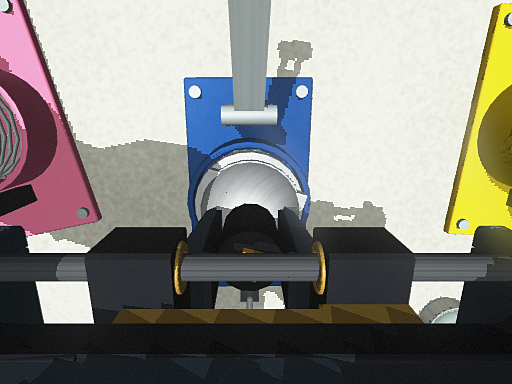

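```bash
python3 -c "
from h import *
print(workorder.job_done());st()"
```

```text
the job is handed in; nothing more can be done
None
the job is handed in; nothing more can be done
```

The job is handed in. The hasp is folded back, and the module is held upright, lens down, with the ring pressed onto its stop. The work order gives no verdict.

- **Hasp:** I pinched the blue cradle's hasp by its bar, swung it back to about 2.3 rad and let go. It was still folded back in the last pictures.
- **Module:** I gripped it by its neck and lowered it into the ring, then pressed it straight down.
- **Last checks:**
  - The tool had come down about 20.5 mm from first contact.
  - The force then rose from about 12 N to 25 N with almost no further movement, so the ring is on its stop.
  - The push held steady at about 20 N, with the tool tilted about 0.5°.
  - The time was 20.95 s when I handed in.
- **Not perfect:** A side force of about 5 N along −x remained. It reached about 10 N before I eased it off.
- **Other objects:** I never touched the jar, bezel ring, screwdriver or tray, but I took no separate closing measurement of where they are.

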